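# Set the gauge beam to the rider and hold it

## Task

Switch the readout on with the green key, then zero it with the yellow key while the gauge beam is still locked home, one key at a time and leaving the white key alone. Then press the red lock button to release the beam, take the orange post and draw the beam out until its pointer is in line with the red rider on the scale, and finish while still holding it there, since a spring pulls it back. Do not shift the rider or anything else lying on the bench.

Things in the scene. Friction and masses are not known exactly. Their poses are not given: they have to be found in the camera images.
- gauge: length gauge, fixed: dark plate 120 x 400 x 10 mm with a grey sleeve (52 mm wide, y -170 to -2, top 70 mm above the bench), out of which an aluminium beam (20 x 20 mm, top at 55 mm) slides. Origin on the bench below the sleeve's mouth, under the beam's middle line. y: the way the beam slides out; z up; white scale strip (10 mm ticks) on the plate at x +30 to +64 mm
- extension (a joint): m the beam is out: 0 home and locked, at most 0.155. Locked until the red button is pressed about 5 mm down; then it springs out by itself to 0.02 or so and stays unlocked when the button is let go. From there a spring draws it back: pulling further takes 0.5 N per 10 mm (some 6 N at 0.13); let go, it slides back to about 0.03
- beam: the sliding beam with the orange grip post on its outer end. Origin: coincides with the gauge's when home, and moves along the gauge's y with the beam; axes as the gauge's. The post is 24 mm (x) by 16 mm (y, along the beam), from 55 to 100 mm above the bench, centred 50 mm from this origin along +y; with the beam home its near face is 42 mm in front of the sleeve's mouth
- post_grip (a point): a point to grip the post, on its upright middle line, 82 mm above the bench (18 mm below its top)
- pointer (a point): tip of the beam's black pointer, which hangs over the scale beside the post (39 mm to the post's +x side and level with the post along the beam), 18 mm above the bench; moves with the beam; axes as the gauge's
- lock (a joint): red lock button, in m: 0 up, 0.006 fully down. Spring button on top of the sleeve, 26 mm across, 8 mm proud of its black collar; about 1.5 N to start, 5 N fully down
- lock_top (a point): centre of the top of the red lock button, 86 mm above the bench, 60 mm behind the mouth of the sleeve; axes as the gauge's
- rider (a joint): where the red rider stands on the scale, in m, on the same scale as extension: pointer and rider are in line when both read the same. Drawn between 0.07 and 0.13; it can be knocked along but must stay
- rider_mark (a point): the red rider's centre line, at its edge facing the beam (rider 14 mm across, 8 mm along the beam, 14 to 30 mm above the bench); axes as the gauge's; pointer and rider are in line when their offset along the gauge's y is 0
- readout: grey readout console, fixed, 210 x 95 mm, its top 35 mm above the bench, with a dark screen (46 mm high) at its +x end. Origin on the bench under its centre. On its middle line, along its x: green key at -75 mm, white key at -30 mm, yellow key at +15 mm. It stands either to the left or the right of the gauge
- key_green (a joint): green on key, m pressed, 0 to 0.006. The console's keys are spring buttons, 24 mm across, standing 10 mm proud of their black collars, 6 mm travel, about 1.5 N to start and 5 N fully down; they spring back when let go.
- key_green_top (a point): centre of the green key's top, 57 mm above the bench
- key_white (a joint): white key between the other two, m pressed, 0 to 0.006; not to be pressed
- key_white_top (a point): centre of the white key's top, 57 mm above the bench
- key_yellow (a joint): yellow zero key, m pressed, 0 to 0.006; as the green one
- key_yellow_top (a point): centre of the yellow key's top, 57 mm above the bench
- tray: dark steel tray of bolts, fixed, 210 x 100 mm, 35 mm high; origin under its centre. It stands on the other side of the gauge from the console
- cover: bystander: flat cast aluminium engine cover, 130 x 170 mm, 50 mm high; origin under its centre
- file: bystander: flat hand file with a wooden handle, 215 mm long along its x, 24 mm high; origin under its middle
- bearing: bystander: steel bearing ring, 42 mm across, 12 mm high; origin under its centre
- socket: bystander: dark steel socket, 26 mm across, 34 mm high, standing; origin under its centre
- wrench: bystander: steel wrench, 150 mm long along its x, lying flat; origin under its middle
- jar: bystander: amber glass jar with a black cap, 68 mm across, 75 mm high; origin under its centre
- wire_brush: bystander: hand brush with a dark wooden handle, 190 mm long along its x; origin under its middle
Mind the look-alikes: they are no part of the job. There is more than one size of the readout; the job needs the larger.

How it is judged:
By the outcome, as a careful person would: the job done as asked, in the order asked, and still so for the second after the job is handed in, while the arm keeps its last pose, push and grip.
It also fails if it takes over 64 s, if anything falls off the work surface, if the arm or the gripper's body presses on something with over 40 N, if the wrist force passes 120 N, or if a joint passes its speed limit or range.

## Robot

A 6-joint arm with a two-finger parallel gripper is mounted at the origin on the work surface. World frame = base frame: x ahead of the robot, y to its left, z up, the work surface at z = 0. Lengths are in m, angles in rad, forces in N, time in s.
With the tool pointing down it reaches from about 0.35 to 0.775 m from the base axis. Payload 7.3 kg.
Tool frame: the origin (TCP) lies midway between the tips of the shut fingers; the grasp point (between the pads) lies 19 mm behind it; z points along the fingers, y is the direction in which the jaws open and shut (so a half turn about z gives the same grasp; the last joint's range is limited). The gripper opens to 92 mm and grips with 3 to 60 N. Pads are 19 mm wide; open, the fingers measure 130 mm over their backs; the gripper's body (75 mm by 190 mm) begins 47 mm behind the grasp point.
Start: joints at [1.036, 0.342, 1.524, -0, 1.275, -0.146], TCP at [0.199, 0.486, 0.227] pointing down, gripper open.
Joint ranges: [-2.53, 2.53], [-0.77, 2.02], [0.04, 2.7], [-1, 4.14], [0.28, 2.66], [-3.11, 3.11]. Speed limits (rad/s): [2.57, 2.57, 3.14, 3.14, 3.14, 3.14].

## Interface

Orientations are given as [roll, pitch, yaw] about the fixed x, y, z axes, in that order (R = Rz(yaw) Ry(pitch) Rx(roll)).
In Python, from cell import robot gives the robot as it stands.
- The arm moves only by the shell command python3 -m crank 'ROWS' [FORCE]. ROWS is a JSON object of lists of equal length, an entry for each row: "claw": the opening, from 0 (shut) to 1 (fully open); "delta_pos": the shift along the tool's x, y, z in units of 25 mm (1.0 is 25 mm), a list of three; "roll": the turn about the tool's z in units of 6 degrees (1.0 is 6 degrees). In form: {"claw": [claw, ...], "delta_pos": [[dx, dy, dz], ...], "roll": [roll, ...]}. A call has exactly 8 rows; each row is the pose to reach, as a shift and turn from the pose commanded when the call began, along the tool's axes at that moment; what a row does not reach only later rows make up. A row lasts 1/12 s, in which the tool goes at most 41.7 mm and 7.16 degrees, less where a joint would pass 70% of its speed; a pose out of reach is approached as far as the arm can. A call with a gripper value outside its range is refused whole. The fingers move at their own pace and stop on an object; FORCE is the grip in N (left out, the last holds). Time passes only in rows, so rows that repeat a pose let the fingers close, or fill a call up. It gives the time, the measured TCP pose, the force and the opening at its end, in the units of the state.
- robot.observe(): the state, without advancing time (a new reading comes with each control period).
- robot.read_camera(name): name is "scene" or "side" or "wrist"; returns a dict with "color" (400x640x3 uint8, blue, green, red), "fx", "fy", "cx", "cy" (pixels), "rvec" (rotation vector, rad) and "tvec" (3), from world to camera coordinates, as OpenCV has them; the wrist camera has in their place "hand_eye" (4x4, takes a point from camera to tool coordinates, whose origin is the TCP and whose axes are the flange's). Camera axes: x right, y down, z forward; pixel columns grow to the right and rows downward; lengths in m; the calibration is good to about 2 mm. The wrist camera is an equidistant fisheye: a pixel r from the principal point sees the ray r / f radians off the axis. A picture is of the moment at which its call begins: read the wrist's pose just before it. There is no depth.
- robot.hand_in(): hands the job in, once; it reports no verdict.
The state is a dict: "time": time; "qpos": joint angles; "qvel": joint speeds; "joint_efforts": joint torques, N m; "tool_pos": TCP position; "tool_rot": TCP orientation; "contact_force": force on the tool from outside, world axes, zero at the start; "torque": the same for the moment, N m; "opening": finger opening in m.
Only numpy, scipy, OpenCV 4.12 (cv2) and the standard library are available. Lean on these libraries where they do the work, as an engineer would, in place of code of your own. Each camera call takes 0.05 s, during which the arm holds its last target.

## Working session

There is one attempt and no reset: what is moved stays moved. The work goes in short steps, Python scripts to look and compute and a shell command to move; the robot and the scene stay as the last step left them, time stands still between calls to the robot, and variables do not carry over. Pictures are saved under pics/ and viewed, and the job is handed in when it is done.

```bash
ls; mkdir -p pics
python3 - <<'E'
from cell import robot
import cv2
print(robot.observe())
for n in ("scene","side","wrist"):
    r=robot.read_camera(n); cv2.imwrite(f"pics/{n}0.png",r["color"]); print(n,{k:v for k,v in r.items() if k!="color"})
E
```

```text
pics
{'time': 0.0, 'qpos': array([ 1.03604361e+00,  3.42724799e-01,  1.52501805e+00, -5.34886747e-06,
        1.27535886e+00, -1.45988210e-01]), 'qvel': array([-0.00022238, -0.00078775,  0.00088789, -0.00037416,  0.00034862,
        0.00120432]), 'joint_efforts': array([ 1.44718622e-03, -4.31253290e+01, -2.44218332e+01,  7.18697486e-02,
        5.58645430e-02, -1.32069599e-04]), 'tool_pos': array([0.19877018, 0.48548948, 0.22604351]), 'tool_rot': array([-3.14009891e+00, -2.14461896e-04,  2.75282955e+00]), 'contact_force': array([-0.01260249, -0.28750225,  0.59934005]), 'torque': array([0.00366675, 0.03125797, 0.00050186]), 'opening': 0.09192387152869176}
scene {'fx': 513.3051398870638, 'fy': 513.3051398870638, 'cx': 317.98630961550015, 'cy': 197.3655536550751, 'rvec': array([ 0.68771358,  2.47163999, -1.33353635]), 'tvec': array([ 0.47422362, -0.09168438,  1.45977162])}
side {'fx': 376.1646218952573, 'fy': 376.1646218952573, 'cx': 325.46785503082054, 'cy': 199.9692110669978, 'rvec': array([ 2.16821076, -0.22733281,  0.09411941]), 'tvec': array([-0.5338965 ,  0.13451119,  1.05365991])}
wrist {'fx': 309.70691628693146, 'fy': 309.70691628693146, 'cx': 319.71197591027806, 'cy': 196.02064216845207, 'hand_eye': array([[-0.00128987, -0.96811703, -0.25049502,  0.06696955],
       [ 0.99999813, -0.00160961,  0.00107154, -0.00122473],
       [-0.00144058, -0.25049317,  0.96811729, -0.1577144 ],
       [ 0.        ,  0.        ,  0.        ,  1.        ]])}
```

View pics/scene0.png

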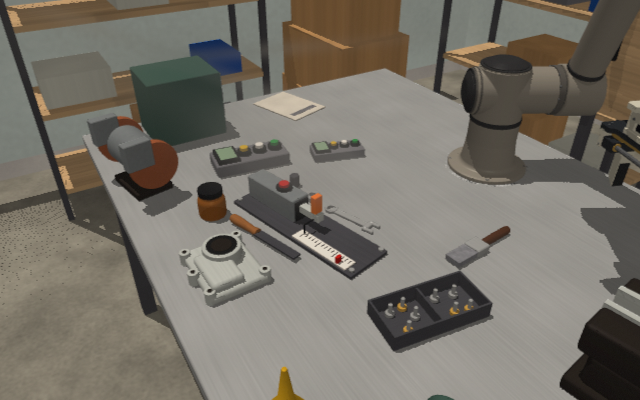

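View pics/side0.png

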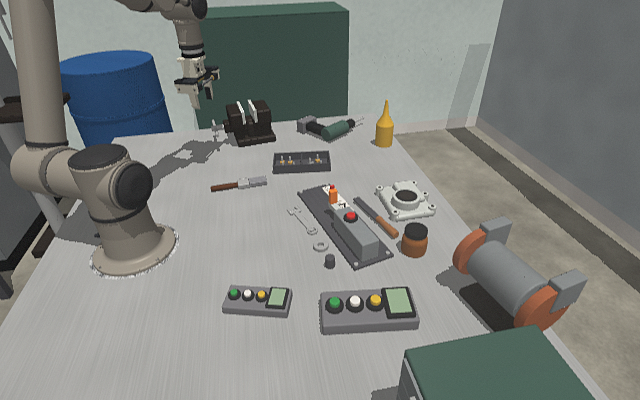

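View pics/wrist0.png

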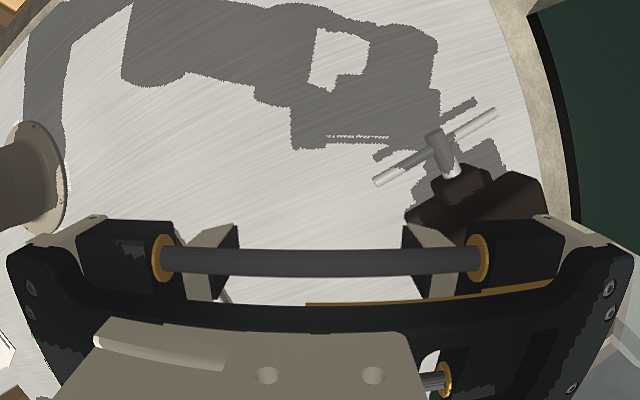

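The scene picture shows two consoles: one at (250,155) and one at (337,149). In the side picture they are at (369,312) and (257,300). The bigger-looking one is nearer the side camera, so I'll check sizes by measuring. The gauge's sleeve is at (275,190), its orange post at (316,203) and its rider at (338,258). Next I'll take enlarged crops.

Run:
```python
import cv2
s=cv2.imread("pics/scene0.png"); d=cv2.imread("pics/side0.png")
def c(i,x,y,w,h,k,n): cv2.imwrite(n,cv2.resize(i[y:y+h,x:x+w],None,fx=k,fy=k,interpolation=cv2.INTER_CUBIC))
c(s,200,130,200,150,4,"pics/s_c.png")
c(d,210,270,220,70,3.6,"pics/d_c1.png")
c(d,280,175,130,100,6,"pics/d_c2.png")
```

```text
(no output)
```

View pics/s_c.png

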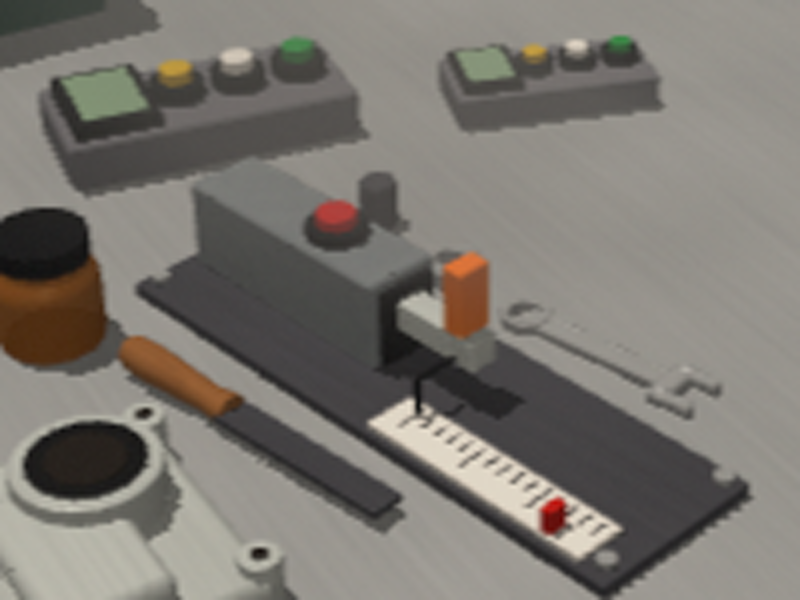

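View pics/d_c1.png

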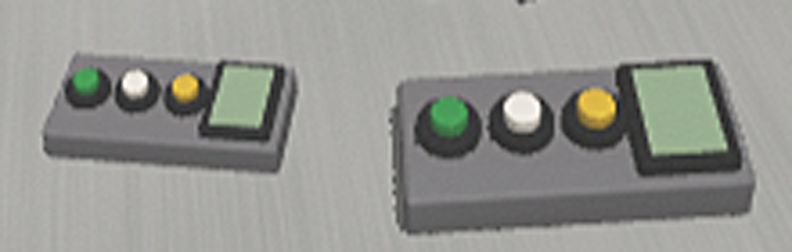

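View pics/d_c2.png

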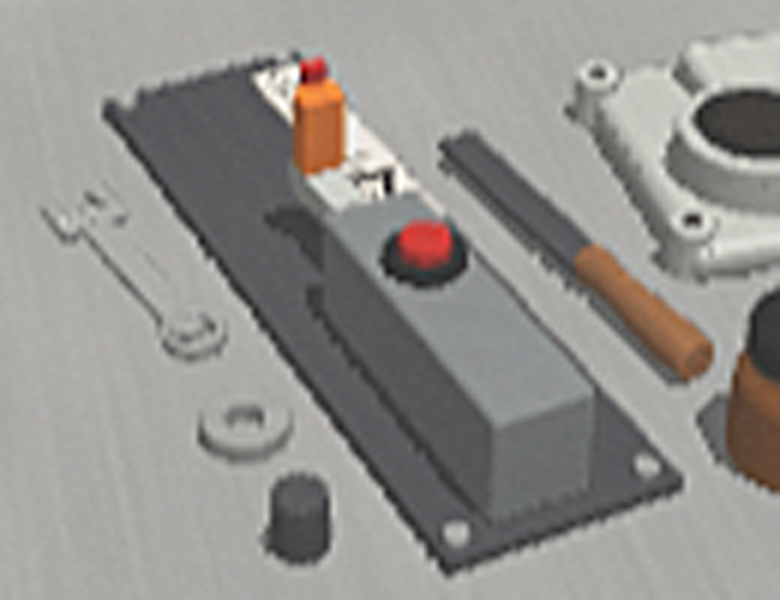

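```bash
cat > h.py <<'E'
import numpy as np,cv2,json
C={"scene":(513.305,317.986,197.366,[0.68771358,2.47163999,-1.33353635],[0.47422362,-0.09168438,1.45977162]),
"side":(376.1646,325.4679,199.9692,[2.16821076,-0.22733281,0.09411941],[-0.5338965,0.13451119,1.05365991])}
def ray(cam,u,v):
    f,cx,cy,r,t=C[cam];R=cv2.Rodrigues(np.array(r))[0]
    return -R.T@np.array(t), R.T@np.array([(u-cx)/f,(v-cy)/f,1])
def atz(cam,p,z):
    o,d=ray(cam,*p);return o+d*(z-o[2])/d[2]
def tri(a,b):
    (o,d),(p,e)=ray("scene",*a),ray("side",*b)
    A=np.stack([d,-e],1);s=np.linalg.lstsq(A,p-o,rcond=None)[0]
    return (o+d*s[0]+p+e*s[1])/2
def proj(cam,P):
    f,cx,cy,r,t=C[cam];R=cv2.Rodrigues(np.array(r))[0];q=R@np.array(P)+np.array(t);return f*q[:2]/q[2]+[cx,cy]
E
python3 - <<'E'
from h import *
np.set_printoptions(precision=4,suppress=True)
for n,a,b,z in [("y",(244,147),(375.8,297.8),.057),("w",(259.25,144.2),(355,299.2),.057),("g",(274.75,141),(334.4,300.5),.057),
 ("lock",(284,183),(351.2,215),.086),("post",(316.5,195.75),(333.3,190.5),.1),("rider",(338.2,256.2),(332.2,186),.03)]:
    print(n,atz("scene",a,z),atz("side",b,z),tri(a,b))
for p in [(235,202),(351.2,277.5),(386.7,252.5)]: print("sc",atz("scene",p,.01))
for p in [(393.3,255),(354.7,270),(297.5,192.5),(329.5,184.2)]: print("sd",atz("side",p,.01))
# small console
print("small", atz("scene",(355,141.2),.05)-atz("scene",(333.5,143.5),.05))
E
```

```text
y [ 0.5801 -0.3568  0.057 ] [ 0.5851 -0.3597  0.057 ] [ 0.5825 -0.3584  0.0567]
w [ 0.5363 -0.3498  0.057 ] [ 0.5398 -0.3538  0.057 ] [ 0.5379 -0.352   0.0561]
g [ 0.49   -0.3446  0.057 ] [ 0.4953 -0.3477  0.057 ] [ 0.4927 -0.3459  0.0565]
lock [ 0.5947 -0.0869  0.086 ] [ 0.5982 -0.0954  0.086 ] [ 0.5963 -0.0908  0.0837]
post [0.568  0.0193 0.1   ] [0.5724 0.0125 0.1   ] [0.5702 0.0171 0.0984]
rider [0.5937 0.1507 0.03  ] [0.5971 0.1434 0.03  ] [0.5954 0.1485 0.028 ]
sc [ 0.6876 -0.181   0.01  ]
sc [0.5943 0.2017 0.01  ]
sc [0.483  0.1753 0.01  ]
sd [ 0.6894 -0.1932  0.01  ]
sd [ 0.5753 -0.2243  0.01  ]
sd [0.4826 0.1608 0.01  ]
sd [0.5969 0.1871 0.01  ]
small [-0.0605  0.0202  0.    ]
```

Keys are 45 to 46 mm apart on the console at scene (250,155) and only about 32 mm apart on the other, so (250,155) is the larger one, the job's readout. Its left-to-right order is green, white, yellow, then screen, which matches the description. The lock-to-post distance is 111 mm against 110 expected. The gauge's yaw is about 13.6°.

```bash
cat >> h.py <<'E'
from scipy.spatial.transform import Rotation as Ro
def go(P,yaw=None):
    from cell import robot
    s=robot.observe();R=Ro.from_euler("xyz",s["tool_rot"]).as_matrix()
    print("t",round(s["time"],2),"pos",np.round(s["tool_pos"],4),"rot",np.round(s["tool_rot"],4),"F",np.round(s["contact_force"],2),"open",round(s["opening"],4))
    d=R.T@(np.array(P)-s["tool_pos"])/.025
    print("units",np.round(d,3), "len mm",np.linalg.norm(d)*25)
    if yaw is not None:
        e=(yaw-s["tool_rot"][2]+np.pi)%(2*np.pi)-np.pi
        print("roll units",round(-np.degrees(e)/6,3))
def wpix(P,s,w):
    R=Ro.from_euler("xyz",s["tool_rot"]).as_matrix();H=w["hand_eye"]
    q=H[:3,:3].T@(R.T@(np.array(P)-s["tool_pos"])-H[:3,3]);th=np.arctan2(np.hypot(q[0],q[1]),q[2]);n=q[:2]/np.hypot(*q[:2])
    return n*th*w["fx"]+[w["cx"],w["cy"]]
def wat(p,z,s,w):
    R=Ro.from_euler("xyz",s["tool_rot"]).as_matrix();H=w["hand_eye"]
    v=(np.array(p)-[w["cx"],w["cy"]])/w["fx"];th=np.hypot(*v)
    d=np.r_[v/th*np.sin(th),np.cos(th)];d=R@(H[:3,:3]@d);o=s["tool_pos"]+R@H[:3,3]
    return o+d*(z-o[2])/d[2]
E
python3 -c "
from h import *
go([.45,.12,.227],3.0026)"
```

```text
t 0.15 pos [0.1989 0.4856 0.2262] rot [-3.1405e+00 -2.0000e-04  2.7528e+00] F [-0.08 -0.34 -0.29] open 0.0919
units [-14.839  -9.723  -0.023] len mm 443.525479251424
roll units -2.385
```

```bash
python3 -m crank '{"claw":[0,0,0,0,0,0,0,0],"delta_pos":[[-1.2,-0.8,0],[-2.6,-1.7,0],[-4,-2.6,0],[-5.4,-3.5,0],[-6.8,-4.4,0],[-8.2,-5.3,0],[-9.4,-6.2,0],[-10.4,-6.8,0]],"roll":[-0.3,-0.6,-0.9,-1.2,-1.5,-1.8,-2.1,-2.4]}' 20; python3 -c "
from h import *
go([.42,-.12,.2],3.0026)"
```

```text
time: 0.82
tool_pos: [0.3759, 0.2274, 0.2266]
tool_rot: [-3.141, -0.0, 3.004]
contact_force: [-0.4, 1.2, -0.0]
opening: 0.0431
t 0.82 pos [0.3759 0.2274 0.2266] rot [-3.1410e+00 -1.0000e-04  3.0045e+00] F [-0.44  1.18 -0.02] open 0.0431
units [ -3.648 -13.523   1.073] len mm 351.19233555901064
roll units 0.018
```

```bash
python3 -m crank '{"claw":[0,0,0,0,0,0,0,0],"delta_pos":[[-0.5,-1.6,0],[-1,-3.2,0],[-1.5,-4.8,0],[-2,-6.4,0],[-2.5,-8,0],[-3,-9.6,0.4],[-3.4,-11.2,0.7],[-3.6,-12.4,1]],"roll":[0,0,0,0,0,0,0,0]}'
python3 - <<'E'
from h import *
from cell import robot
s=robot.observe(); w=robot.read_camera("wrist"); cv2.imwrite("pics/w1.png",w["color"])
for n,P in dict(g=[.4927,-.346,.057],w=[.538,-.352,.057],y=[.5825,-.358,.057],lock=[.5963,-.0908,.086],post=[.5702,.0171,.1]).items(): print(n,wpix(P,s,w))
go([.4927,-.346,.1],3.0026)
E
```

```text
time: 1.48
tool_pos: [0.422, -0.0923, 0.2015]
tool_rot: [-3.141, 0.001, 3.003]
contact_force: [0.0, 0.6, 1.0]
opening: 0.0004
g [130.41242514 267.77701527]
w [138.70095355 298.08108489]
y [147.05431798 324.75909735]
lock [343.27291424 340.06253891]
post [439.99153814 313.80845277]
t 1.53 pos [ 0.4217 -0.0965  0.1999] rot [-3.1388e+00 -9.0000e-04  3.0009e+00] F [ 1.32 -4.76 -1.43] open 0.0005
units [-4.213 -9.472  4.021] len mm 277.98927684176806
roll units -0.016
```

View pics/w1.png

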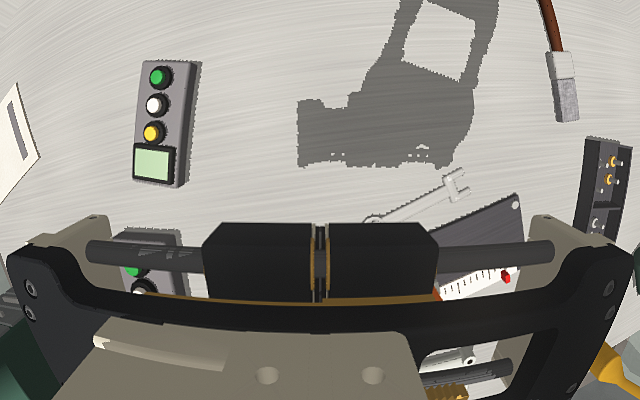

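The wrist picture's top points towards the robot, and the hand hides the bottom of the frame. The small console's keys are at (160,77), (156,105) and (152,132). Only the large console's edge shows, with green near (133,270). I'll look from farther out.

```bash
python3 -c "
from h import *
go([.65,-.29,.2],3.0026)"
```

```text
t 1.53 pos [ 0.4217 -0.0965  0.1999] rot [-3.1388e+00 -9.0000e-04  3.0009e+00] F [ 1.32 -4.76 -1.43] open 0.0005
units [-1.0125e+01 -6.3840e+00  7.0000e-03] len mm 299.24625038024664
roll units -0.016
```

```bash
python3 -m crank '{"claw":[0,0,0,0,0,0,0,0],"delta_pos":[[-1.3,-0.8,0],[-2.7,-1.6,0],[-4.1,-2.4,0],[-5.5,-3.3,0],[-6.9,-4.2,0],[-8.3,-5.1,0],[-9.4,-5.9,0],[-10,-6.3,0]],"roll":[0,0,0,0,0,0,0,0]}'
python3 - <<'E'
from h import *
from cell import robot
robot.read_camera("side");robot.read_camera("side")
s=robot.observe(); w=robot.read_camera("wrist"); cv2.imwrite("pics/w2.png",w["color"])
import pickle; pickle.dump((s,w),open("w2.pkl","wb"))
for n,P in dict(g=[.4927,-.346,.057],w=[.538,-.352,.057],y=[.5825,-.358,.057],lock=[.5963,-.0908,.086],post=[.5702,.0171,.1]).items(): print(n,wpix(P,s,w))
go([.4927,-.346,.1],3.0026); print(s["qvel"])
E
```

```text
time: 2.2
tool_pos: [0.6495, -0.2823, 0.2]
tool_rot: [-3.141, -0.0, 3.003]
contact_force: [-0.5, -0.1, 0.3]
opening: 0.0008
g [233.50390769  42.50611457]
w [233.48288685  86.97913603]
y [234.54296182 132.00605458]
lock [505.29078353 115.64781208]
post [582.90131762  89.86956324]
t 2.35 pos [ 0.6479 -0.2802  0.1998] rot [ 3.1406e+00 -2.1000e-03  3.0032e+00] F [0.09 0.23 0.15] open 0.0004
units [ 5.779 -3.465  4.001] len mm 195.91554009840422
roll units 0.006
[ 0.02214583 -0.06023036  0.09783461  0.00570312 -0.0116502   0.00635464]
```

View pics/w2.png

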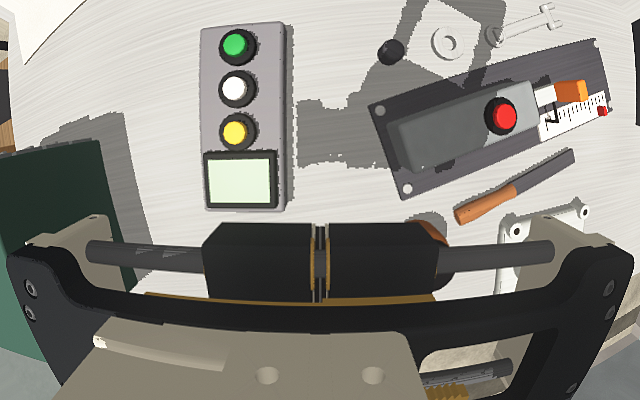

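The keys sit at (234,44), (233,88) and (234,131), within 1–2 px of my predictions. The lock at (503,115) and post agree too, so the positions are confirmed.

Run:
```python
from h import *
import pickle; s,w=pickle.load(open("w2.pkl","rb"))
img=w["color"]
cv2.imwrite("pics/w2c.png",np.hstack([cv2.resize(img[20:160,190:290],None,fx=4,fy=4),cv2.resize(img[70:160,460:560],None,fx=3.9,fy=560/90)]))
for n,p,z in [("g",(233.5,44),.057),("w",(233,88),.057),("y",(233.5,131.5),.057),("lock",(504,115.5),.086)]: print(n,wat(p,z,s,w))
```

```text
g [ 0.49426774 -0.34619078  0.057     ]
w [ 0.53891336 -0.35263574  0.057     ]
y [ 0.58181177 -0.35897925  0.057     ]
lock [ 0.59608183 -0.09240892  0.086     ]
```

View pics/w2c.png

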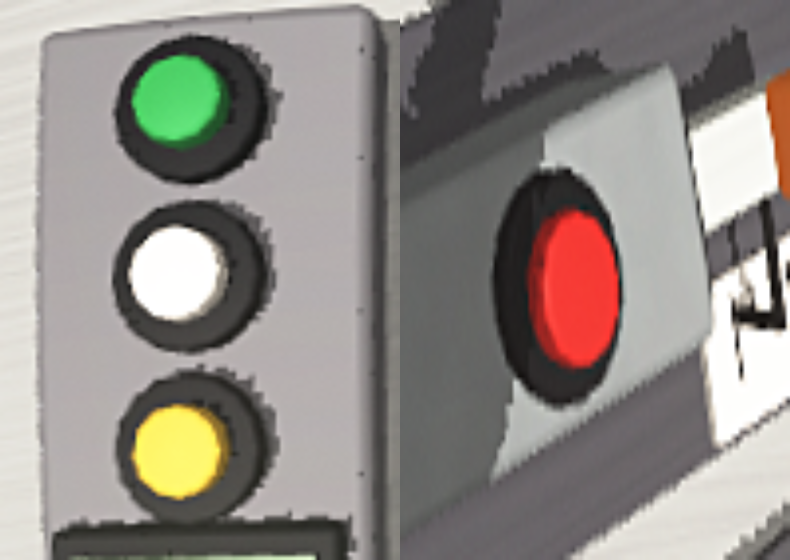

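```bash
python3 -m crank '{"claw":[0,0,0,0,0,0,0,0],"delta_pos":[[0.8,-0.5,0],[2,-1.2,0.3],[3.4,-2,0.8],[4.6,-2.8,1.6],[5.4,-3.2,2.4],[5.7,-3.4,3.2],[5.8,-3.46,3.8],[5.8,-3.46,4]],"roll":[0,0,0,0,0,0,0,0]}'
python3 - <<'E'
from h import *
from cell import robot
robot.read_camera("side");robot.read_camera("side")
go([.4937,-.346,.0505],3.0026)
E
```

```text
time: 3.02
tool_pos: [0.4899, -0.3439, 0.0999]
tool_rot: [3.139, -0.004, 3.003]
contact_force: [-0.3, 0.8, -0.5]
opening: 0.0003
t 3.12 pos [ 0.4918 -0.3443  0.1014] rot [ 3.1403e+00 -1.4000e-03  3.0044e+00] F [ 0.3   0.74 -0.18] open 0.0003
units [-0.086 -0.058  2.035] len mm 50.94139492908245
roll units 0.017
```

```bash
python3 -m crank '{"claw":[0,0,0,0,0,0,0,0],"delta_pos":[[-0.08,-0.06,0.6],[-0.08,-0.06,1.2],[-0.08,-0.06,1.6],[-0.08,-0.06,1.8],[-0.08,-0.06,1.95],[-0.08,-0.06,2.05],[-0.08,-0.06,2.05],[-0.08,-0.06,2.05]],"roll":[0,0,0,0,0,0,0,0]}'
python3 - <<'E'
from h import *
from cell import robot
w=robot.read_camera("side"); cv2.imwrite("pics/sd_g.png",cv2.resize(w["color"][270:340,310:430],None,fx=6,fy=6)) 
go([.4937,-.346,.0505],3.0026)
E
```

```text
time: 3.78
tool_pos: [0.4947, -0.347, 0.0516]
tool_rot: [-3.142, 0.001, 3.005]
contact_force: [-0.0, 3.0, 4.5]
opening: 0.0002
t 3.83 pos [ 0.4947 -0.3471  0.0516] rot [-3.1414e+00  1.1000e-03  3.0044e+00] F [-1.17  2.2   5.07] open 0.0007
units [0.044 0.037 0.044] len mm 1.8173217886125013
roll units 0.017
```

View pics/sd_g.png

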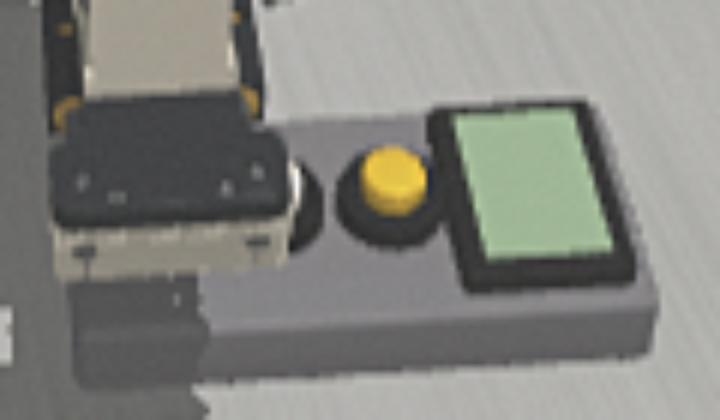

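The green key is at the bottom, at 5 N with z = 51.6 mm. I'll add 1 mm to be sure, then lift and go above yellow.

```bash
python3 -m crank '{"claw":[0,0,0,0,0,0,0,0],"delta_pos":[[0,0,0.05],[0,0,0.05],[0,0,-0.8],[0,0,-1.6],[-1.2,0,-2],[-2.4,0,-2],[-3.4,0,-2],[-3.55,0,-2]],"roll":[0,0,0,0,0,0,0,0]}'
python3 - <<'E'
from h import *
from cell import robot
w=robot.read_camera("side"); cv2.imwrite("pics/sd_g2.png",cv2.resize(w["color"][230:340,310:430],None,fx=5,fy=5)) 
robot.read_camera("side")
go([.5822,-.3588,.0505],3.0026)
E
```

```text
time: 4.5
tool_pos: [0.5858, -0.36, 0.1011]
tool_rot: [-3.14, 0.004, 3.006]
contact_force: [-0.5, 0.2, -0.1]
opening: 0.0005
t 4.6 pos [ 0.5827 -0.3594  0.1   ] rot [-3.1412e+00  1.0000e-04  3.0052e+00] F [ 0.56 -0.75  0.  ] open 0.0002
units [0.022 0.021 1.98 ] len mm 49.50951920761627
roll units 0.025
```

View pics/sd_g2.png

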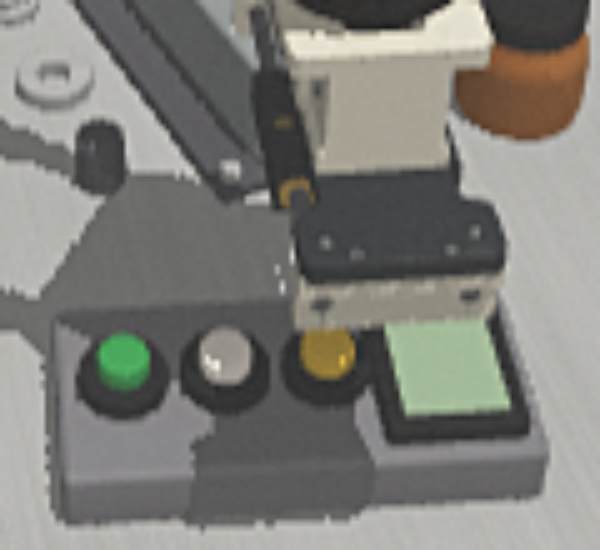

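```bash
python3 -m crank '{"claw":[0,0,0,0,0,0,0,0],"delta_pos":[[0,0,0.6],[0,0,1.2],[0,0,1.6],[0,0,1.8],[0,0,1.95],[0,0,2.05],[0,0,2.05],[0,0,2.05]],"roll":[0,0,0,0,0,0,0,0]}'
python3 - <<'E'
from h import *
go([.5963,-.0915,.13],3.378)
E
```

```text
time: 5.27
tool_pos: [0.5814, -0.3596, 0.0512]
tool_rot: [-3.141, -0.0, 3.004]
contact_force: [-5.5, 3.4, 9.9]
opening: 0.0002
t 5.27 pos [ 0.5814 -0.3596  0.0512] rot [-3.1412e+00 -4.0000e-04  3.0040e+00] F [-5.5   3.44  9.86] open 0.0002
units [ 0.881 10.704 -3.157] len mm 279.85389426631355
roll units -3.571
```

The yellow key is also down, at z = 51.2 mm, so it was pressed about 5.8 mm. Now I'll lift and go over the lock button.

```bash
python3 -m crank '{"claw":[0,0,0,0,0,0,0,0],"delta_pos":[[0,0,-1],[0,0,-2.2],[0.2,1.4,-3.2],[0.4,3,-3.4],[0.5,4.6,-3.4],[0.6,6.2,-3.4],[0.75,7.8,-3.4],[0.88,9.3,-3.3]],"roll":[0,0,-0.6,-1.2,-1.8,-2.4,-3,-3.57]}'
python3 - <<'E'
from h import *
go([.5963,-.0915,.11],3.378)
E
```

```text
time: 5.93
tool_pos: [0.5924, -0.1243, 0.1331]
tool_rot: [-3.14, 0.002, -2.902]
contact_force: [0.7, 0.5, -1.0]
opening: 0.0007
t 5.93 pos [ 0.5924 -0.1243  0.1331] rot [-3.1403e+00  2.4000e-03 -2.9022e+00] F [ 0.72  0.48 -0.97] open 0.0007
units [-0.46   1.24   0.924] len mm 40.33854603594872
roll units 0.028
```

```bash
python3 -m crank '{"claw":[0,0,0,0,0,0,0,0],"delta_pos":[[-0.2,0.5,0.3],[-0.4,1,0.6],[-0.45,1.2,0.9],[-0.45,1.2,0.9],[-0.45,1.2,0.9],[-0.45,1.2,0.9],[-0.45,1.2,0.9],[-0.45,1.2,0.9]],"roll":[0,0,0,0,0,0,0,0]}'
python3 - <<'E'
from h import *
from cell import robot
for n in("scene","side"):
    w=robot.read_camera(n)["color"]; cv2.imwrite(f"pics/{n}5.png",cv2.resize(w[160:290,230:400] if n=="scene" else w[160:290,270:440],None,fx=4.6,fy=4.6)) 
go([.5963,-.0915,.0795],3.378)
E
```

```text
time: 6.6
tool_pos: [0.5962, -0.0956, 0.1095]
tool_rot: [-3.141, 0.001, -2.907]
contact_force: [0.5, -0.0, -0.3]
opening: 0.0007
t 6.7 pos [ 0.5961 -0.0951  0.1095] rot [-3.1414e+00  5.0000e-04 -2.9063e+00] F [ 0.05 -0.31  0.46] open 0.0002
units [-0.039  0.137  1.198] len mm 30.170643243882385
roll units -0.011
```

View pics/scene5.png

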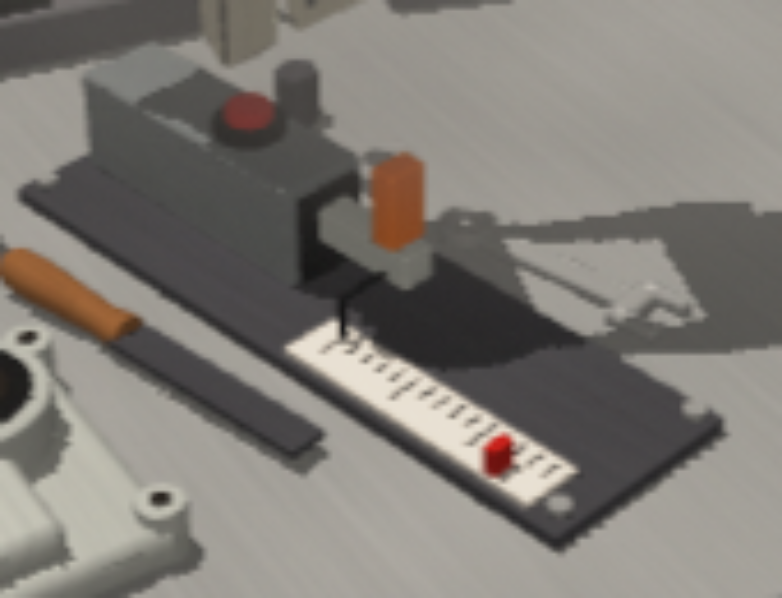

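View pics/side5.png

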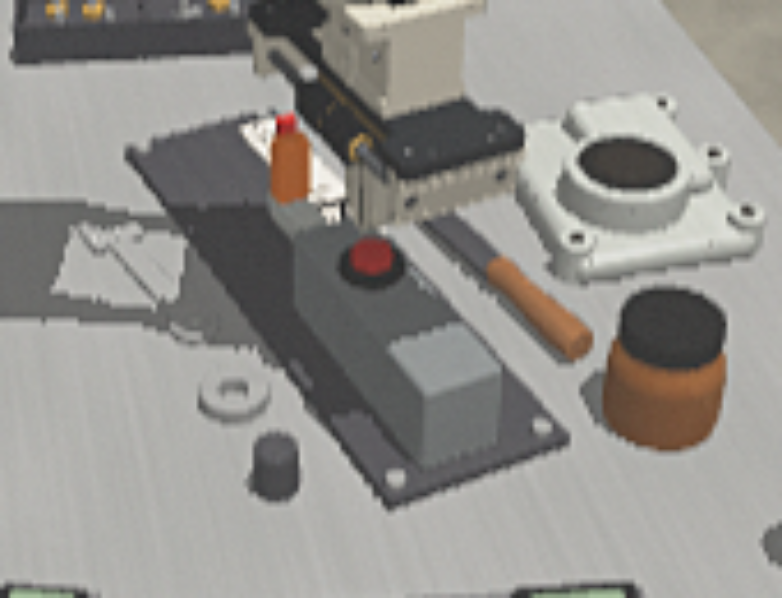

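Run:
```python
from h import *
from cell import robot
p=[.5961,-.0951,.1095]
print((proj("scene",p)-[230,160])*4.6,(proj("side",p)-[270,160])*4.6)
w=robot.read_camera("side")["color"];cv2.imwrite("pics/side6.png",w)
w=robot.read_camera("scene")["color"];cv2.imwrite("pics/scene6.png",w)
```

```text
[236.67200193  60.42300587] [370.75143193 220.91323938]
```

View pics/scene6.png

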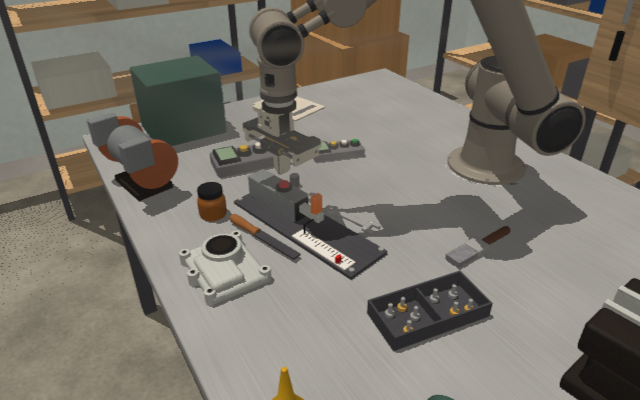

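View pics/side6.png

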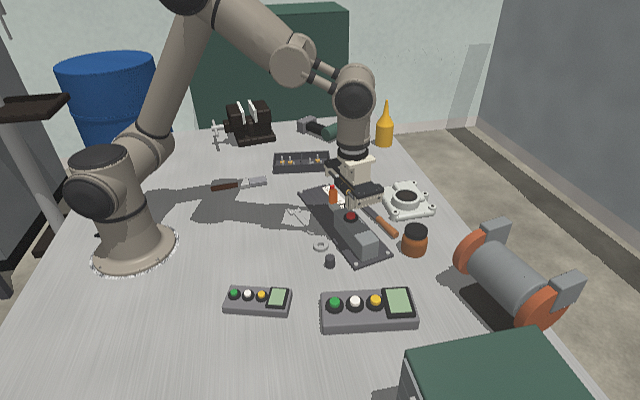

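The fingertips are straight above the red button in both views: scene (281,173) over (284,183), and side (350,208) over (351,215). Pressing now.

```bash
python3 -m crank '{"claw":[0,0,0,0,0,0,0,0],"delta_pos":[[-0.03,0.13,0.3],[-0.03,0.13,0.6],[-0.03,0.13,0.85],[-0.03,0.13,1],[-0.03,0.13,1.1],[-0.03,0.13,1.2],[-0.03,0.13,1.24],[-0.03,0.13,1.24]],"roll":[0,0,0,0,0,0,0,0]}'
python3 - <<'E'
from h import *
from cell import robot
go([.5963,-.0915,.0795],3.378)
w=robot.read_camera("scene")["color"];cv2.imwrite("pics/scene7.png",cv2.resize(w[160:290,230:400],None,fx=4.6,fy=4.6))
E
```

```text
time: 7.47
tool_pos: [0.596, -0.0908, 0.0801]
tool_rot: [-3.141, 0.001, -2.905]
contact_force: [-5.4, 2.3, 15.5]
opening: 0.0006
t 7.47 pos [ 0.596  -0.0908  0.0801] rot [-3.1415e+00  6.0000e-04 -2.9050e+00] F [-5.38  2.28 15.51] open 0.0006
units [-0.005 -0.032  0.024] len mm 1.001227491444712
roll units 0.002
```

View pics/scene7.png

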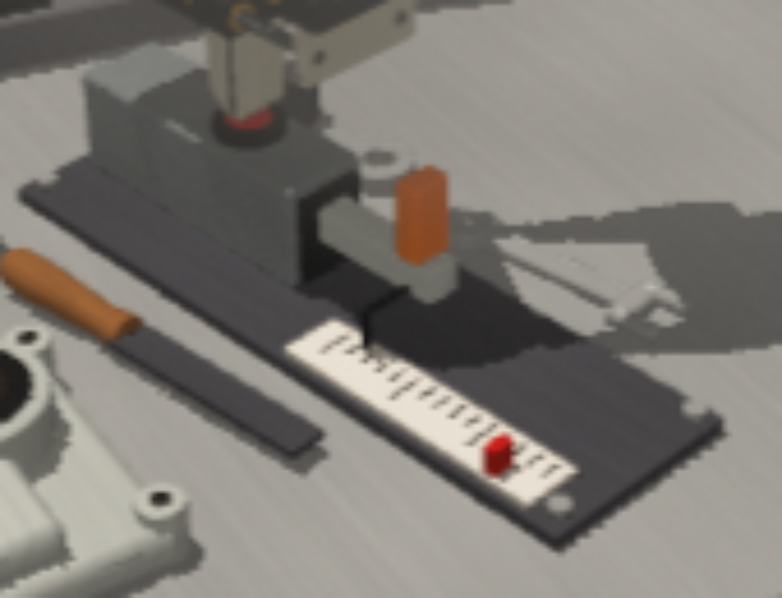

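The beam is released: the post moved from (400,200) to (421,215) in the crop. I'll lift, open halfway and go above the post.

```bash
python3 -m crank '{"claw":[0,0,0.5,0.5,0.5,0.5,0.5,0.5],"delta_pos":[[0,0,-0.8],[0,0,-1.6],[0,0.6,-2.4],[0,1.8,-2.8],[0,3.2,-2.8],[0,4.6,-2.8],[0,5.2,-2.8],[0,5.2,-2.8]],"roll":[0,0,0,0,0,0,0,0]}'
python3 - <<'E'
from h import *
from cell import robot
import pickle
for n in("scene","side"):
    w=robot.read_camera(n)["color"]; cv2.imwrite(f"pics/{n}8.png",cv2.resize(w[160:290,230:400] if n=="scene" else w[160:290,270:440],None,fx=4.6,fy=4.6)) 
s=robot.observe(); w=robot.read_camera("wrist"); cv2.imwrite("pics/w8.png",w["color"]);pickle.dump((s,w),open("w8.pkl","wb"))
go([.5655,.0365,.063],3.378)
E
```

```text
time: 8.18
tool_pos: [0.5646, 0.0387, 0.1483]
tool_rot: [3.141, -0.0, -2.902]
contact_force: [-0.2, 1.0, 0.4]
opening: 0.0362
t 8.33 pos [0.5659 0.0349 0.1482] rot [-3.1411e+00  3.0000e-04 -2.9049e+00] F [ 0.57 -0.02 -0.38] open 0.0446
units [1.000e-03 6.900e-02 3.407e+00] len mm 85.19975810281042
roll units 0.002
```

View pics/scene8.png

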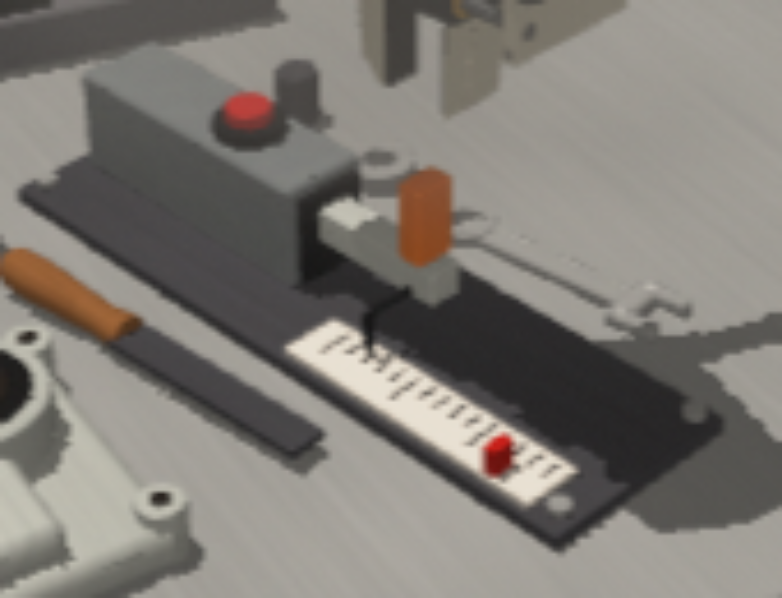

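View pics/side8.png

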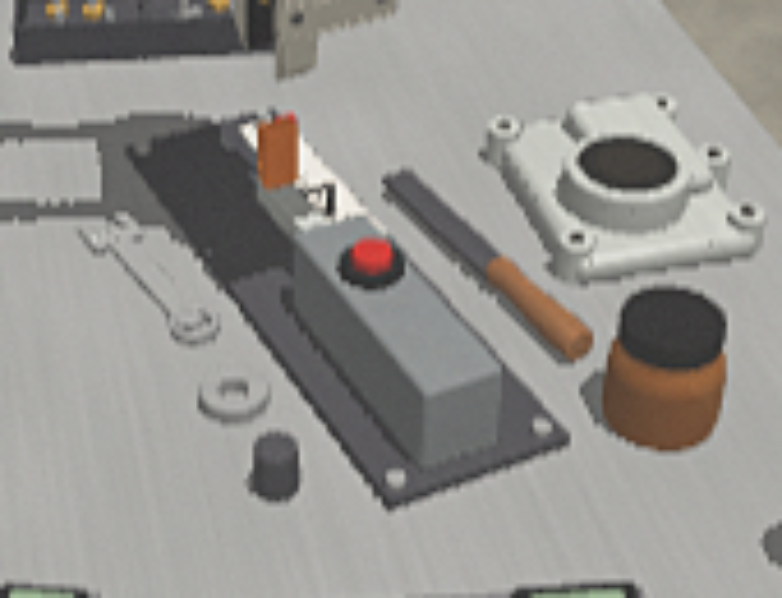

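View pics/w8.png

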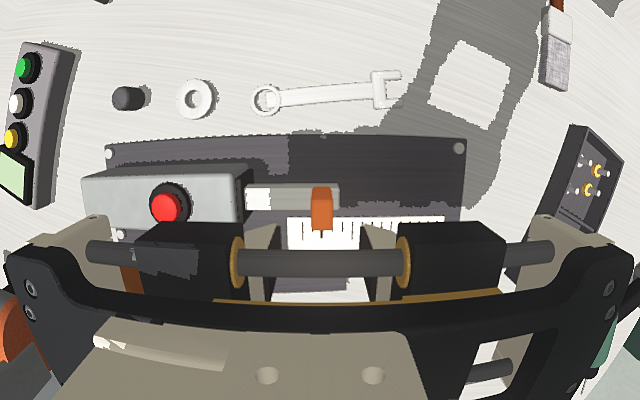

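Run:
```python
from h import *
import pickle; s,w=pickle.load(open("w8.pkl","rb"))
print(tri((322.4,198.5),(330.7,187)),atz("scene",(322.4,198.5),.1),atz("side",(330.7,187),.1))
img=w["color"];cv2.imwrite("pics/w8c.png",cv2.resize(img[160:300,230:390],None,fx=4.5,fy=4.5,interpolation=cv2.INTER_CUBIC))
print(wpix([.5655,.0365,.1],s,w),s["tool_pos"])
```

```text
[0.56616725 0.03533292 0.09980588] [0.56252089 0.03567902 0.1       ] [0.56894356 0.03249339 0.1       ]
[322.27938452 215.7508767 ] [0.56567712 0.03561381 0.14820317]
```

View pics/w8c.png

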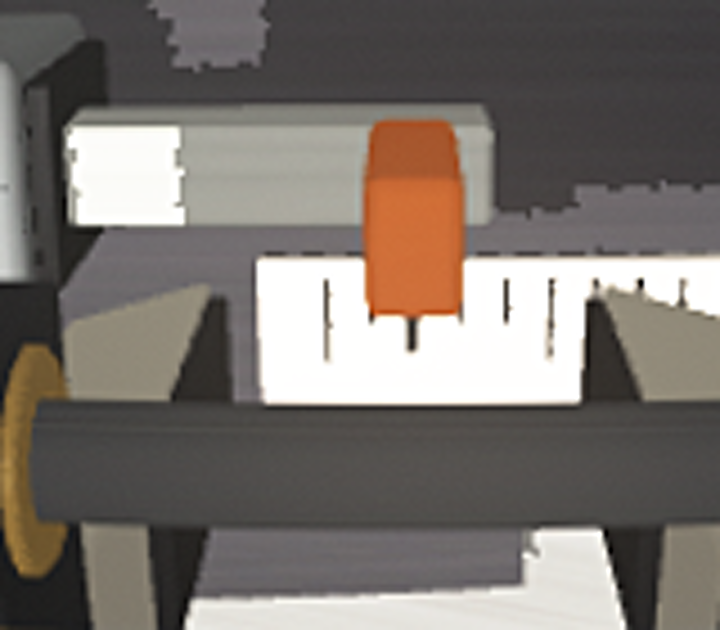

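The post's top is at wrist (322,214), within 1.5 px of prediction, and midway between the fingers. Now I'll descend and grip.

```bash
python3 -m crank '{"claw":[0.5,0.5,0.5,0.5,0.5,0.5,0.2,0],"delta_pos":[[0,0.06,0.8],[0,0.06,1.7],[0,0.06,2.6],[0,0.06,3.2],[0,0.06,3.4],[0,0.06,3.4],[0,0.06,3.4],[0,0.06,3.4]],"roll":[0,0,0,0,0,0,0,0]}' 30; python3 -m crank '{"claw":[0,0,0,0,0,0,0,0],"delta_pos":[[0,0,0],[0,0,0],[0,0,0],[0,0,0],[0,0,0],[0,0,0],[0,0,0],[0,0,0]],"roll":[0,0,0,0,0,0,0,0]}' 30;  python3 - <<'E'
from h import *
from cell import robot
go([.5655,.0365,.063],3.378)
for n in("scene","side"):
    w=robot.read_camera(n)["color"]; cv2.imwrite(f"pics/{n}9.png",cv2.resize(w[160:290,230:400] if n=="scene" else w[160:290,270:440],None,fx=4.6,fy=4.6)) 
E
```

```text
time: 9.0
tool_pos: [0.5662, 0.0363, 0.0643]
tool_rot: [-3.141, 0.002, -2.906]
contact_force: [-0.0, -0.2, 0.2]
opening: 0.0367
time: 9.67
tool_pos: [0.5656, 0.0369, 0.0638]
tool_rot: [-3.141, 0.001, -2.905]
contact_force: [-0.7, -0.1, 5.5]
opening: 0.0156
t 9.67 pos [0.5656 0.0369 0.0638] rot [-3.1413e+00  1.1000e-03 -2.9049e+00] F [-0.69 -0.09  5.53] open 0.0156
units [ 0.007 -0.015  0.033] len mm 0.9307834933882738
roll units 0.002
```

View pics/scene9.png

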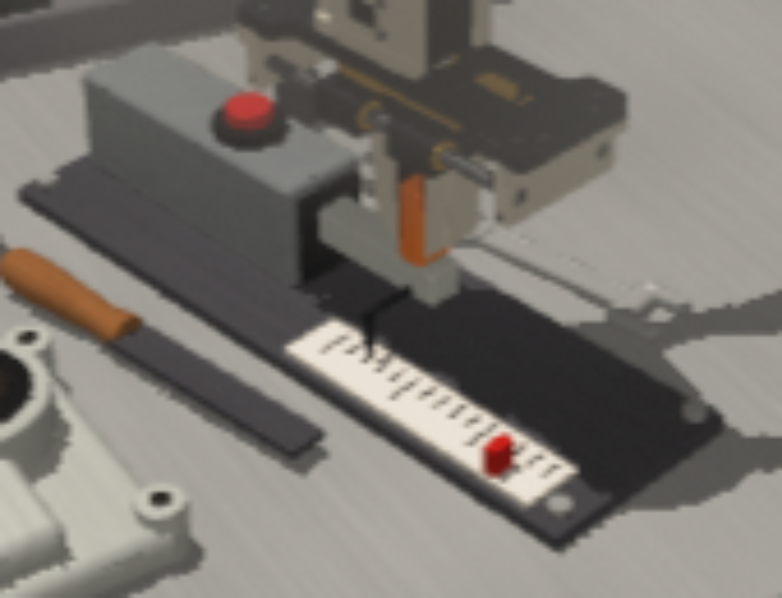

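The grip holds, at an opening of 15.6 mm on the 16 mm post. My estimate is about 101 mm more travel to the rider, so I'll pull 95 mm, then look closely.

```bash
python3 -m crank '{"claw":[0,0,0,0,0,0,0,0],"delta_pos":[[0,0.2,0],[0,0.5,0],[0,0.8,0],[0,1.1,0],[0,1.4,0],[0,1.6,0],[0,1.8,0],[0,1.9,0]],"roll":[0,0,0,0,0,0,0,0]}' 30; python3 -m crank '{"claw":[0,0,0,0,0,0,0,0],"delta_pos":[[0,0.3,0],[0,0.6,0],[0,0.9,0],[0,1.2,0],[0,1.5,0],[0,1.7,0],[0,1.8,0],[0,1.85,0]],"roll":[0,0,0,0,0,0,0,0]}' 30;  python3 - <<'E'
from h import *
from cell import robot
import pickle
go([.5655,.0365,.063],3.378)
for n in("scene","side"):
    w=robot.read_camera(n)["color"]; cv2.imwrite(f"pics/{n}10.png",w) 
s=robot.observe(); w=robot.read_camera("wrist"); cv2.imwrite("pics/w10.png",w["color"]);pickle.dump((s,w),open("w10.pkl","wb"))
a=cv2.imread("pics/scene10.png")[220:280,300:380]; b=cv2.imread("pics/side10.png")[160:220,300:380]
cv2.imwrite("pics/c10.png",cv2.resize(np.vstack([a,b]),None,fx=5,fy=5,interpolation=cv2.INTER_CUBIC))
E
```

```text
time: 10.43
tool_pos: [0.5543, 0.0831, 0.0638]
tool_rot: [-3.141, 0.001, -2.905]
contact_force: [0.1, -2.8, 6.1]
opening: 0.0158
time: 11.1
tool_pos: [0.5434, 0.1275, 0.0638]
tool_rot: [-3.14, 0.0, -2.905]
contact_force: [-1.6, -4.4, 5.8]
opening: 0.0159
t 11.1 pos [0.5434 0.1275 0.0638] rot [-3.1402e+00  3.0000e-04 -2.9045e+00] F [-1.56 -4.45  5.83] open 0.0159
units [-0.004 -3.747  0.038] len mm 93.67343008458285
roll units 0.006
```

View pics/c10.png

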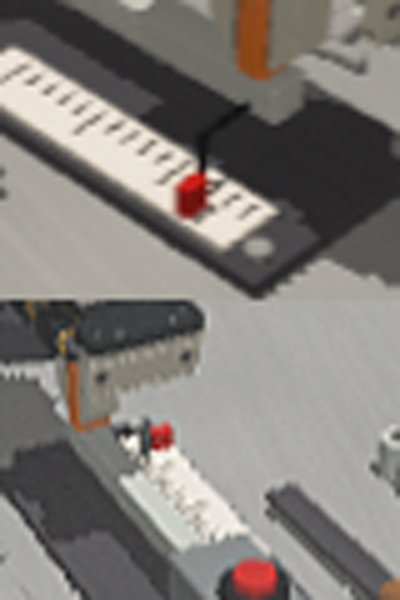

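View pics/w10.png

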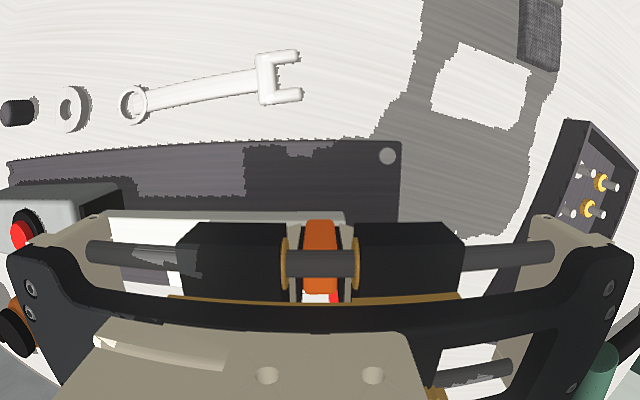

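Run:
```python
from h import *
a=cv2.imread("pics/scene10.png")[238:268,322:362]; b=cv2.imread("pics/side10.png")[177:207,312:352]; c=cv2.imread("pics/w10.png")[200:320,280:380]
f=lambda i,k:cv2.resize(i,None,fx=k,fy=k,interpolation=cv2.INTER_NEAREST)
cv2.imwrite("pics/c11.png",np.hstack([f(a,10),f(b,10)])); cv2.imwrite("pics/c12.png",f(c,5))
```

```text
(no output)
```

View pics/c11.png

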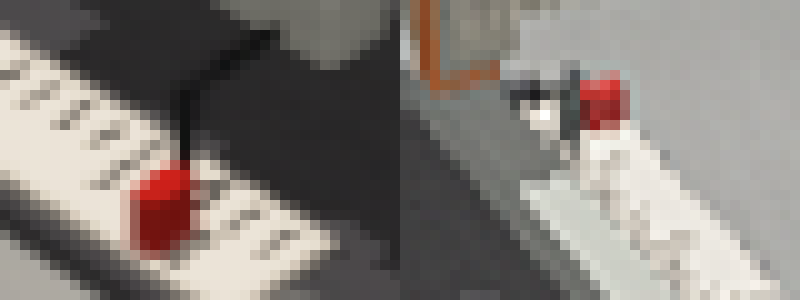

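View pics/c12.png

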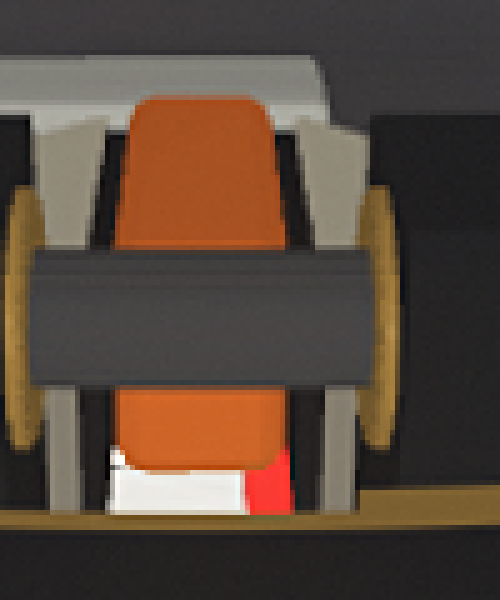

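Run:
```python
from h import *
import pickle; s,w=pickle.load(open("w10.pkl","rb"))
s=dict(s)
yd=np.array([-.2344,.9721,0]);xd=np.array([.9721,.2344,0]);T=s["tool_pos"].copy();T[2]=0
print(T)
for z in (.1,): 
  for d in (-8,8): print("post edge pred",wpix(T+xd*.012+yd*d/1e3+[0,0,z],s,w))
for p,z in [((329,300),.03),((329,294),.03),((303,288),.1),((338,288),.1)]:
    q=wat(p,z,s,w)-s["tool_pos"];print(p,z,"x",q@xd*1e3,"y",q@yd*1e3)
# projections pointer tip and rider candidates
for dy in (0,4,6,8,10):
    for cam in("scene","side"): print(cam,dy,proj(cam,T+xd*.039+yd*dy/1e3+[0,0,.018]),end=" ")
    print()
```

```text
[0.54340944 0.12742887 0.        ]
post edge pred [304.33795405 297.04499555]
post edge pred [339.01127866 296.97855046]
(329, 300) 0.03 x 60.521299893676634 y 5.802426274603167
(329, 294) 0.03 x 55.214467868660165 y 5.736071697622696
(303, 288) 0.1 x 7.0199865971461115 y -8.494456574709375
(338, 288) 0.1 x 7.040596113886363 y 7.407169997115088
scene 0 [339.35595517 254.95016567] side 0 [328.01003234 190.7354133 ] 
scene 4 [340.70990339 255.80176878] side 4 [327.49353207 190.13968359] 
scene 6 [341.38908283 256.22895744] side 6 [327.23621186 189.8428913 ] 
scene 8 [342.06973888 256.65707485] side 8 [326.97950862 189.54681063] 
scene 10 [342.75187636 257.08612405] side 10 [326.72342014 189.25143902]
```

Run:
```python
from h import *
import pickle
from scipy.optimize import minimize
s,w=pickle.load(open("w10.pkl","rb"))
yd=np.array([-.2344,.9721,0]);xd=np.array([.9721,.2344,0]);T=s["tool_pos"].copy();T[2]=0
for cam in("scene","side"):
  for f in ("0","10"):
    im=cv2.imread(f"pics/{cam}{f}.png").astype(float);b,g,r=im[...,0],im[...,1],im[...,2]
    m=((r-np.maximum(g,b))/160).clip(0,1); m[(r-np.maximum(g,b))<25]=0
    reg=np.zeros_like(m)
    if cam=="scene":reg[248:270,325:350]=1
    else:reg[176:196,325:345]=1
    m=(m>0.3)*reg
    ys,xs=np.nonzero(m);print(cam,f,len(xs),xs.min(),xs.max(),ys.min(),ys.max(),"cent",xs.mean(),ys.mean())
  # model
  for x0 in (41,43):
   for dy in (4,7,10):
    P=[T+xd*(x0+a)/1e3+yd*(dy+c)/1e3+[0,0,z] for a in(0,14) for c in(-4,4) for z in(.014,.03)]
    p=np.array([proj(cam,q) for q in P]).astype(np.float32);h=cv2.convexHull(p);M=cv2.moments(h);print("  x0",x0,"dy",dy,"cent",M["m10"]/M["m00"],M["m01"]/M["m00"],"box",p.min(0),p.max(0))
```

```text
scene 0 48 335 341 254 263 cent 337.6875 258.4791666666667
scene 10 49 335 341 254 263 cent 337.6938775510204 258.57142857142856
  x0 41 dy 4 cent 337.83763591539054 256.2662909327001 box [334.16156 251.027  ] [341.54572 261.53775]
  x0 41 dy 7 cent 338.85922146689734 256.9125684327267 box [335.1746  251.66347] [342.57593 262.1939 ]
  x0 41 dy 10 cent 339.8841652324968 257.5609713419546 box [336.19095 252.30202] [343.60953 262.85226]
  x0 43 dy 4 cent 337.18875722475974 256.6941664445882 box [333.51038 251.44847] [340.8992  261.97208]
  x0 43 dy 7 cent 338.2103736842071 257.3418267631135 box [334.52344 252.0863 ] [341.92947 262.62967]
  x0 43 dy 10 cent 339.23533691274747 257.99163368233724 box [335.5398  252.72624] [342.9631  263.28943]
side 0 75 329 336 184 195 cent 332.41333333333336 190.57333333333332
side 10 24 330 334 184 189 cent 331.875 186.875
  x0 41 dy 4 cent 329.93351328425797 188.45699596266363 box [327.47098 185.3346 ] [332.37897 191.59523]
  x0 41 dy 7 cent 329.5436056927453 188.0153722109859 box [327.0843  184.89885] [331.9859  191.14767]
  x0 41 dy 10 cent 329.1550896266876 187.57533851523442 box [326.69897 184.46468] [331.59424 190.70172]
  x0 43 dy 4 cent 330.47791628297966 188.30960748333902 box [328.01843 185.189  ] [332.92032 191.44604]
  x0 43 dy 7 cent 330.087232340347 187.86849393372293 box [327.63095 184.75375] [332.5265  190.99901]
  x0 43 dy 10 cent 329.6979568714282 187.42895766844637 box [327.24487 184.32007] [332.1341  190.55356]
```

Run:
```python
from h import *
yd=np.array([-.2344,.9721,0]);xd=np.array([.9721,.2344,0])
T=np.array([.5656,.0369,0]); 
for cam in("scene","side"): print(cam,proj(cam,T+xd*.039+[0,0,.018]),proj(cam,T+xd*.039+[0,0,.034]))
a=cv2.imread("pics/scene6.png")[150:180,200:201]
im=cv2.imread("pics/scene9.png"); cv2.imwrite("pics/c13.png",cv2.resize(im[270:400,320:460],None,fx=4,fy=4,interpolation=cv2.INTER_NEAREST))
im=cv2.imread("pics/side9.png"); cv2.imwrite("pics/c14.png",cv2.resize(im[100:250,230:390],None,fx=4,fy=4,interpolation=cv2.INTER_NEAREST))
im=cv2.imread("pics/scene0.png"); cv2.imwrite("pics/c15.png",cv2.resize(im[222:276,286:366],None,fx=10,fy=10,interpolation=cv2.INTER_NEAREST))
```

```text
scene [309.27255354 236.16647553] [309.17484733 230.49925235]
side [340.89328984 205.44960514] [340.92204964 201.24736329]
```

View pics/c13.png

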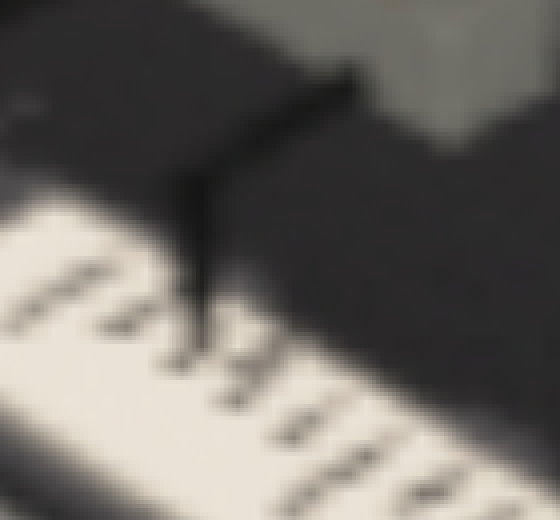

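View pics/c15.png

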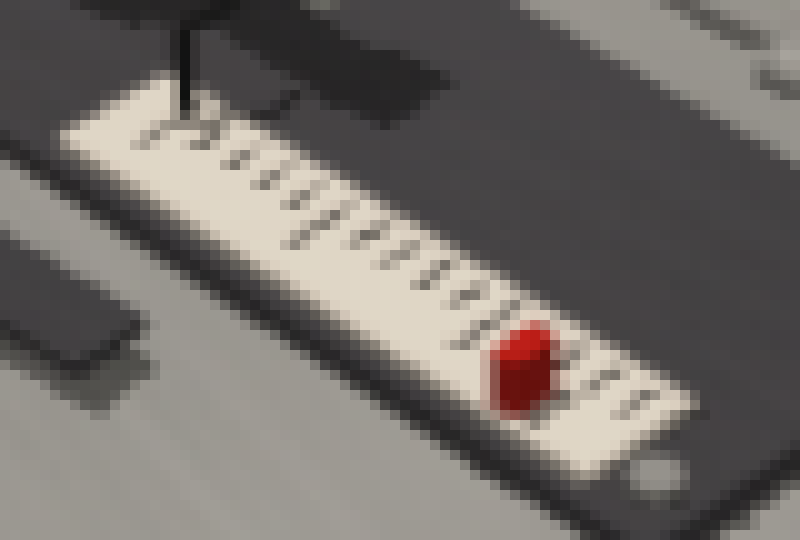

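View pics/c14.png

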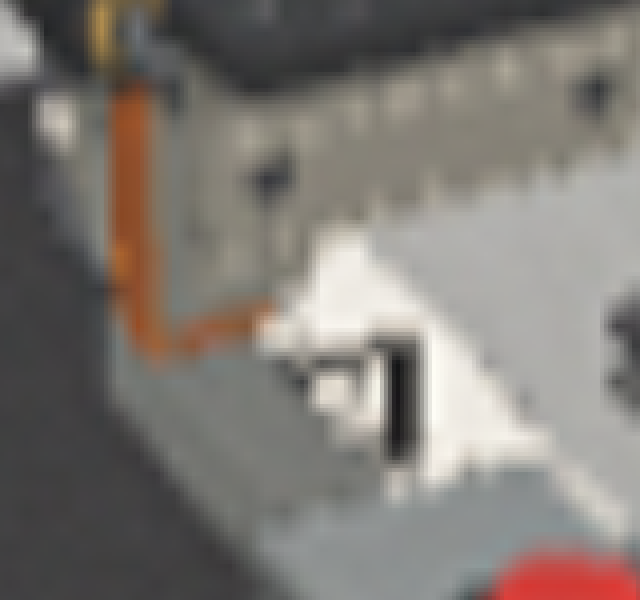

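In the scene the rider stayed at the same pixels (335–341, 254–263), so it hasn't moved. The pointer is still a little short. In the wrist picture the rider shows just below the post, with its near edge at x = 329. I'll move 6 mm more and look again, so both of its edges show.

```bash
python3 -m crank '{"claw":[0,0,0,0,0,0,0,0],"delta_pos":[[0,0.06,0],[0,0.12,0],[0,0.18,0],[0,0.24,0],[0,0.24,0],[0,0.24,0],[0,0.24,0],[0,0.24,0]],"roll":[0,0,0,0,0,0,0,0]}' 30;  python3 - <<'E'
from h import *
from cell import robot
import pickle
for n in("scene","side"):
    w=robot.read_camera(n)["color"]; cv2.imwrite(f"pics/{n}12.png",w) 
s=robot.observe(); w=robot.read_camera("wrist"); cv2.imwrite("pics/w12.png",w["color"]);pickle.dump((s,w),open("w12.pkl","wb"))
go([.5655,.0365,.063],3.378)
f=lambda i,k:cv2.resize(i,None,fx=k,fy=k,interpolation=cv2.INTER_NEAREST)
a=cv2.imread("pics/scene12.png")[238:268,322:362]; c=w["color"][200:310,280:380]
cv2.imwrite("pics/c16.png",np.hstack([f(a,10),cv2.resize(f(c,5),(273,300),interpolation=cv2.INTER_AREA)]));cv2.imwrite("pics/c17.png",f(c[75:],8))
E
```

```text
time: 11.92
tool_pos: [0.5421, 0.133, 0.0638]
tool_rot: [-3.14, 0.0, -2.905]
contact_force: [-1.7, -4.0, 7.2]
opening: 0.016
t 12.07 pos [0.5421 0.133  0.0638] rot [-3.1403e+00  3.0000e-04 -2.9050e+00] F [-1.38 -4.43  5.85] open 0.0157
units [-0.006 -3.97   0.039] len mm 99.253513594005
roll units 0.002
```

View pics/c16.png

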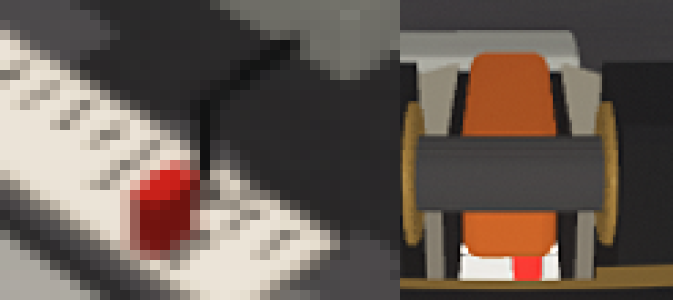

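View pics/c17.png

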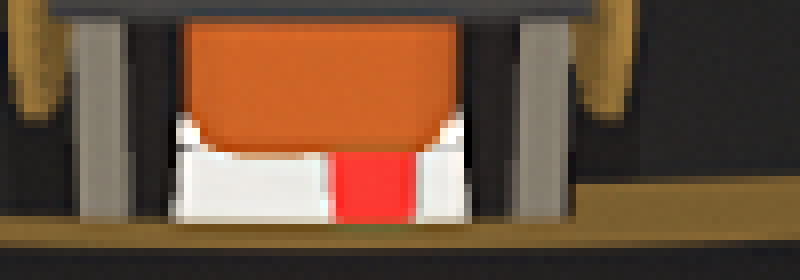

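Run:
```python
from h import *
import pickle; s,w=pickle.load(open("w12.pkl","rb"))
yd=np.array([-.2344,.9721,0]);xd=np.array([.9721,.2344,0])
s8,w8=pickle.load(open("w8.pkl","rb"))
for p,z in [((320.75,298),.03),((331.5,298),.03),((302.5,288),.1),((337,288),.1)]:
    q=wat(p,z,s,w)-s["tool_pos"];print(p,z,"x",q@xd*1e3,"y",q@yd*1e3)
img=w8["color"];g=img[205:240,280:450];cv2.imwrite("pics/c18.png",cv2.resize(img[130:250,80:480],None,fx=2,fy=4,interpolation=cv2.INTER_CUBIC)[:, :])
```

```text
(320.75, 298) 0.03 x 58.725335653398865 y -0.24755281221886666
(331.5, 298) 0.03 x 58.775598603679406 y 7.579807881807047
(302.5, 288) 0.1 x 7.03516073018143 y -8.724211723887112
(337, 288) 0.1 x 7.051516406304076 y 6.95291948415052
```

View pics/c18.png

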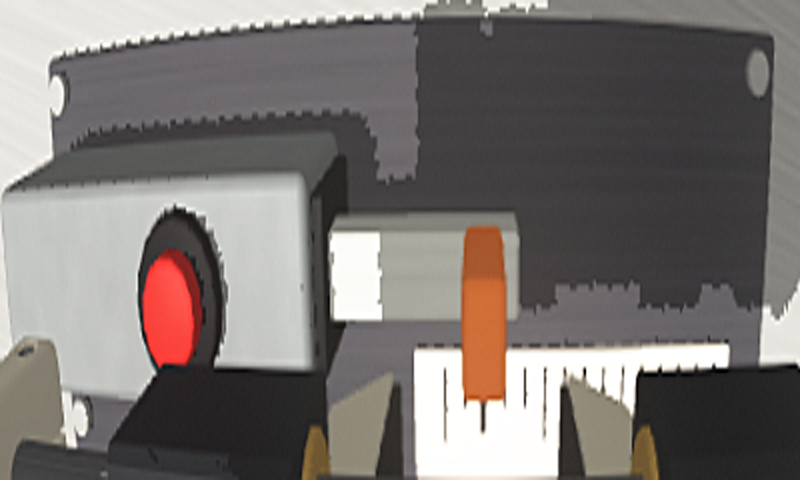

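Run:
```python
from h import *
img=cv2.imread("pics/w8.png")
cv2.imwrite("pics/c19.png",cv2.resize(img[205:245,280:380],None,fx=8,fy=8,interpolation=cv2.INTER_NEAREST))
g=img[:,:,1].astype(int)
for r in (221,224,227,229,231,234): print(r,list(g[r,284:372]))
```

```text
221 [np.int64(109), np.int64(104), np.int64(83), np.int64(255), np.int64(255), np.int64(255), np.int64(255), np.int64(255), np.int64(255), np.int64(255), np.int64(255), np.int64(255), np.int64(255), np.int64(255), np.int64(255), np.int64(255), np.int64(255), np.int64(255), np.int64(255), np.int64(255), np.int64(255), np.int64(255), np.int64(255), np.int64(255), np.int64(255), np.int64(255), np.int64(255), np.int64(128), np.int64(96), np.int64(105), np.int64(110), np.int64(111), np.int64(110), np.int64(110), np.int64(111), np.int64(111), np.int64(111), np.int64(111), np.int64(111), np.int64(110), np.int64(112), np.int64(110), np.int64(111), np.int64(110), np.int64(110), np.int64(108), np.int64(104), np.int64(96), np.int64(120), np.int64(255), np.int64(255), np.int64(255), np.int64(255), np.int64(255), np.int64(255), np.int64(255), np.int64(255), np.int64(255), np.int64(246), np.int64(255), np.int64(255), np.int64(255), np.int64(255), np.int64(254), np.int64(255), np.int64(255), np.int64(255), np.int64(255), np.int64(239), np.int64(243), np.int64(255), np.int64(255), np.int64(254), np.
[... 6086 characters left out ...]
), np.int64(255), np.int64(255), np.int64(255), np.int64(255), np.int64(254), np.int64(255), np.int64(255), np.int64(255), np.int64(255), np.int64(255), np.int64(254), np.int64(254), np.int64(254), np.int64(254), np.int64(254), np.int64(254), np.int64(255), np.int64(255), np.int64(255), np.int64(254), np.int64(254), np.int64(254), np.int64(254), np.int64(255), np.int64(255), np.int64(255), np.int64(210), np.int64(130), np.int64(255), np.int64(255), np.int64(255), np.int64(255), np.int64(255), np.int64(255), np.int64(255), np.int64(34), np.int64(40), np.int64(49), np.int64(49), np.int64(49), np.int64(44), np.int64(40), np.int64(126), np.int64(139), np.int64(138), np.int64(139), np.int64(139)]
```

View pics/c19.png

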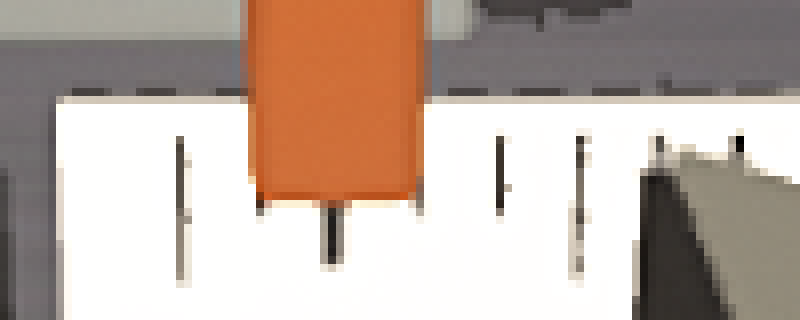

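Run:
```python
from h import *
import pickle
yd=np.array([-.2344,.9721,0]);xd=np.array([.9721,.2344,0])
s,w=pickle.load(open("w8.pkl","rb"))
B=s["tool_pos"]
for n,p,z in [("t0",(302.15,229),.0105),("t0 top",(302.1,224),.0105),("t10",(312.2,231),.0105),("t30",(332,231),.0105),("t40",(342,229),.0105),("t50",(352.1,231),.0105),("t50top",(352.1,224),.0105),("ptr",(321,232.5),.018),("posttopL",(311.0,224),.1),("posttopR",(331.6,224),.1)]:
    q=wat(p,z,s,w);print(n,"world y_g",round(q@yd*1e3,2),"x_g",round(q@xd*1e3,2),"rel tcp",round((q-B)@yd*1e3,2))
s,w=pickle.load(open("w12.pkl","rb"))
for n,p,z in [("rL",(320.75,298),.03),("rR",(331.5,298),.03),("pL",(302.5,288),.1),("pR",(337,288),.1)]:
    q=wat(p,z,s,w);print(n,"world y_g",round(q@yd*1e3,2),"x_g",round(q@xd*1e3,2),"rel tcp",round((q-s["tool_pos"])@yd*1e3,2))
print(s["tool_pos"]@yd)
```

```text
t0 world y_g -116.72 x_g 601.97 rel tcp -18.75
t0 top world y_g -116.68 x_g 596.55 rel tcp -18.7
t10 world y_g -106.49 x_g 604.13 rel tcp -8.52
t30 world y_g -86.3 x_g 604.14 rel tcp 11.68
t40 world y_g -76.12 x_g 602.0 rel tcp 21.86
t50 world y_g -65.68 x_g 604.26 rel tcp 32.29
t50top world y_g -65.93 x_g 596.63 rel tcp 32.04
ptr world y_g -97.55 x_g 602.84 rel tcp 0.42
posttopL world y_g -105.01 x_g 564.42 rel tcp -7.04
posttopR world y_g -90.48 x_g 564.42 rel tcp 7.5
rL world y_g 1.95 x_g 616.85 rel tcp -0.25
rR world y_g 9.78 x_g 616.9 rel tcp 7.58
pL world y_g -6.53 x_g 565.16 rel tcp -8.72
pR world y_g 9.15 x_g 565.18 rel tcp 6.95
0.0021968442157616896
```

Three measurements agree that the rider stands at about 0.122. They are the triangulation (0.1228) and two wrist readings: one against the ticks (0.122), one against the post (4.6–4.8 mm to go). By the tick scale the pointer is now at about 0.1175. So I'll move 4.7 mm more.

```bash
python3 -m crank '{"claw":[0,0,0,0,0,0,0,0],"delta_pos":[[0,0.05,0],[0,0.1,0],[0,0.15,0],[0,0.19,0],[0,0.19,0],[0,0.19,0],[0,0.19,0],[0,0.19,0]],"roll":[0,0,0,0,0,0,0,0]}' 30;  python3 - <<'E'
from h import *
from cell import robot
import pickle
for n in("scene","side"):
    w=robot.read_camera(n)["color"]; cv2.imwrite(f"pics/{n}13.png",w) 
s=robot.observe(); w=robot.read_camera("wrist"); cv2.imwrite("pics/w13.png",w["color"]);pickle.dump((s,w),open("w13.pkl","wb"))
go([.5655,.0365,.063],3.378)
f=lambda i,k:cv2.resize(i,None,fx=k,fy=k,interpolation=cv2.INTER_NEAREST)
a=cv2.imread("pics/scene13.png")[238:268,322:362];b=cv2.imread("pics/side13.png")[172:202,312:352]; c=w["color"][200:310,280:380]
cv2.imwrite("pics/c20.png",np.hstack([f(a,10),f(b,10)]));cv2.imwrite("pics/c21.png",f(c[75:],8))
E
```

```text
time: 12.73
tool_pos: [0.541, 0.1375, 0.0638]
tool_rot: [-3.14, 0.0, -2.905]
contact_force: [-1.8, -5.3, 6.0]
opening: 0.0161
t 12.88 pos [0.541  0.1375 0.0638] rot [-3.1402e+00  2.0000e-04 -2.9050e+00] F [-1.8  -5.87  6.08] open 0.0158
units [-0.007 -4.158  0.039] len mm 103.96256123204918
roll units 0.002
```

View pics/c20.png

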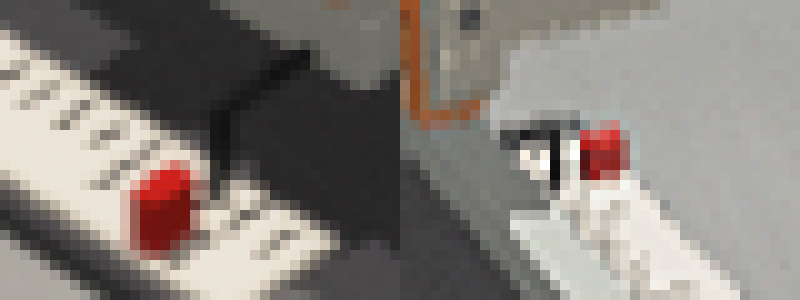

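View pics/c21.png

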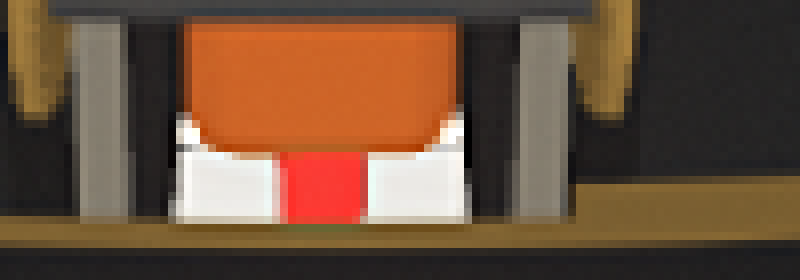

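The wrist view now shows the rider (center 323) midway under the post (322). My rough scene reading suggests an overshoot of a few mm, so I'll check by overlaying the model on the scene pictures.

Run:
```python
from h import *
import pickle
yd=np.array([-.2344,.9721,0]);xd=np.array([.9721,.2344,0])
s,w=pickle.load(open("w13.pkl","rb"))
for n,p,z in [("rL",(280+35-.5,298),.03),("rR",(280+45.75-.5,298),.03),("pL",(302.5,288),.1),("pR",(337,288),.1),("x@302",(320,302),.0105)]:
    q=wat(p,z,s,w);print(n,"rel tcp y",round((q-s["tool_pos"])@yd*1e3,2),"x",round((q-s["tool_pos"])@xd*1e3,2))
T=s["tool_pos"].copy();T[2]=0
E=.1222
O=T-yd*(E+.05)           # gauge origin if e=E now
def draw(img,u0,v0,w_,h_,k,e,er,sh,name):
    c=cv2.resize(img[v0:v0+h_,u0:u0+w_],None,fx=k,fy=k,interpolation=cv2.INTER_NEAREST)
    def px(x,y,z):
        p=proj("scene",O+xd*x+yd*(y)+[0,0,z])+sh; return tuple(int(round(t)) for t in ((p-[u0,v0]+.5)*k))
    for i in range(16):
        cv2.line(c,px(.034,.05+i*.01,.0105),px(.034+(.018 if i%5==0 else .010),.05+i*.01,.0105),(255,0,0),1)
    q=[px(.03,.035,.0105),px(.064,.035,.0105),px(.064,.21,.0105),px(.03,.21,.0105)]
    cv2.polylines(c,[np.array(q)],True,(255,0,255),1)
    cv2.line(c,px(.039,.05+e,.018),px(.039,.05+e,.035),(0,255,0),1)
    for z in(.014,.03): cv2.polylines(c,[np.array([px(.044+a,.05+er+b,z) for a,b in((0,-.004),(.014,-.004),(.014,.004),(0,.004))])],True,(255,255,0),1)
    cv2.imwrite(name,c)
draw(cv2.imread("pics/scene0.png"),286,222,80,58,10,0,.1222,np.array([0,0.]),"pics/o1.png")
draw(cv2.imread("pics/scene13.png"),286,222,80,58,10,E,.1222,np.array([0,0.]),"pics/o2.png")
```

```text
rL rel tcp y -4.8 x 58.71
rR rel tcp y 3.03 x 58.72
pL rel tcp y -8.72 x 7.03
pR rel tcp y 6.95 x 7.04
x@302 rel tcp y -0.8 x 75.53
```

View pics/o1.png

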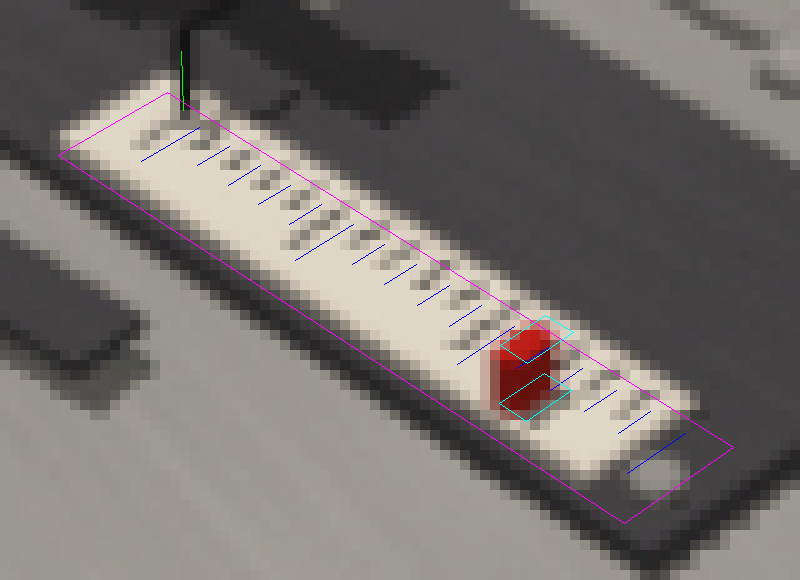

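View pics/o2.png

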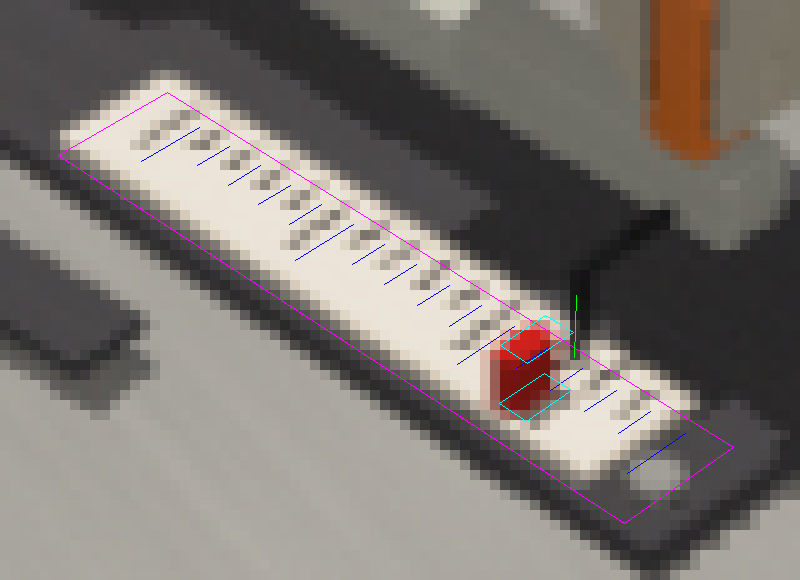

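Run:
```python
from h import *
import pickle
yd=np.array([-.2344,.9721,0]);xd=np.array([.9721,.2344,0])
for f,rows in (("w8",(217,249,277,291)),("w13",(248,285,293.5,298,302))):
    s,w=pickle.load(open(f+".pkl","rb"));B=s["tool_pos"]
    for r in rows: print(f,r,[round((wat((321,r),z,s,w)-B)@xd*1e3,1) for z in(.0,.0105,.0135,.03,.055,.1)])
    P=B.copy();P[2]=0
    for nm,x,z in(("strip30",.03,.0135),("strip64",.064,.0135),("plate60+",.06,.01),("rider44",.044,.03),("rider58",.058,.03),("post12",.012,.1)): print("  pred row",nm,wpix(P+xd*x+[0,0,z],s,w)[1].round(1))
img=cv2.imread("pics/w13.png");cv2.imwrite("pics/c22.png",cv2.resize(img[210:390,90:550],None,fx=1.7,fy=3))
```

```text
w8 217 [np.float64(34.3), np.float64(30.8), np.float64(29.8), np.float64(24.3), np.float64(16.0), np.float64(1.0)]
w8 249 [np.float64(70.8), np.float64(66.1), np.float64(64.7), np.float64(57.2), np.float64(45.9), np.float64(25.5)]
w8 277 [np.float64(105.7), np.float64(99.7), np.float64(98.0), np.float64(88.7), np.float64(74.5), np.float64(49.0)]
w8 291 [np.float64(124.4), np.float64(117.8), np.float64(115.9), np.float64(105.6), np.float64(89.9), np.float64(61.6)]
  pred row strip30 217.2
  pred row strip64 248.4
  pred row plate60+ 243.5
  pred row rider44 236.5
  pred row rider58 249.7
  pred row post12 231.7
w13 248 [np.float64(31.7), np.float64(27.0), np.float64(25.7), np.float64(18.3), np.float64(7.1), np.float64(-13.2)]
w13 285 [np.float64(65.5), np.float64(59.2), np.float64(57.4), np.float64(47.5), np.float64(32.4), np.float64(5.4)]
w13 293.5 [np.float64(73.9), np.float64(67.2), np.float64(65.3), np.float64(54.8), np.float64(38.8), np.float64(10.0)]
w13 298 [np.float64(78.5), np.float64(71.6), np.float64(69.6), np.float64(58.7), np.float64(42.2), np.float64(12.5)]
w13 302 [np.float64(82.7), np.float64(75.5), np.float64(73.5), np.float64(62.3), np.float64(45.3), np.float64(14.8)]
  pred row strip30 253.3
  pred row strip64 292.1
  pred row plate60+ 285.5
  pred row rider44 280.8
  pred row rider58 297.2
  pred row post12 297.1
```

View pics/c22.png

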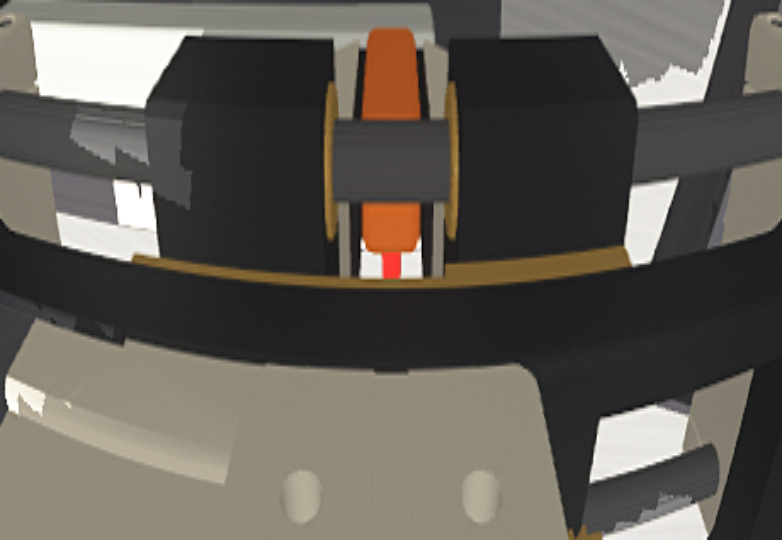

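The wrist view puts rider and post at the same y, both −0.9 mm from the TCP. The triangulated rider, corrected by the known post, gives 0.5 mm. The scene-only tip reading is too coarse (2.5 mm per pixel) to decide. Before handing in I'll check the bystanders once more.

Run:
```python
import cv2,numpy as np
a=cv2.imread("pics/scene13.png");b=cv2.imread("pics/side13.png")
cv2.imwrite("pics/fin.png",np.hstack([a[90:360,80:500],b[130:360,200:460].repeat(1,0)[:230].copy() if 0 else cv2.resize(b[130:360,200:460],(305,270))]))
```

```text
(no output)
```

View pics/fin.png

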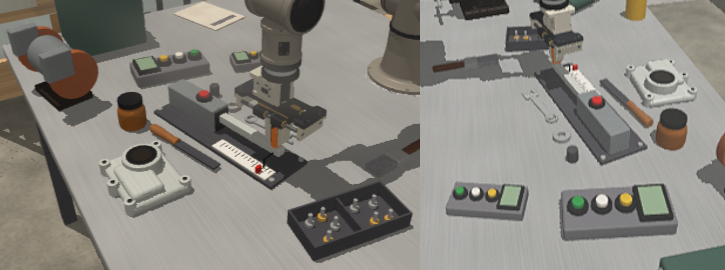

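Every bystander is where it was. The gripper holds the post, and the rider is at (258,168) with the pointer beside it. Handing in.

Run:
```python
from cell import robot
s=robot.observe();print(s["time"],s["tool_pos"],s["contact_force"],s["opening"])
print(robot.hand_in())
```

```text
12.8833 [0.54095614 0.13752044 0.06382669] [-1.79859111 -5.87238632  6.07901101] 0.01575801569876792
the job is handed in; nothing more can be done
None
```

I handed the job in at 12.9 s with the beam drawn out to about 0.122, the post still gripped and the pointer in line with the rider by the wrist camera. One coarser check disagreed; it is the last point below.

I pressed the larger readout's green key and then its yellow key, both to about the end of their travel, while the beam was locked home. The white key was not touched. Then I pressed the red button, which released the beam, and gripped the post and pulled.

**Last checks:**
- **Grip:** the opening was 15.8 mm on the 16 mm post, and the arm was holding against about 6 N of spring pull.
- **Rider and bystanders:** the rider kept the same pixels in the scene view after the first 94 mm of the pull. In the last pictures nothing else on the bench looked moved.
- **Alignment, wrist camera:** the rider sits midway under the post, within about 0.5 mm.
- **Alignment, triangulation:** corrected by the known post position, it agrees to about 0.5 mm.
- **Alignment, scene camera alone:** its reading of the pointer tip suggested an overshoot of 2–4 mm. That view is about 2.5 mm per pixel, so I went with the wrist reading.

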